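# Set the daylight lamp under the viewing shelf to half

## Robot

A 6-joint arm with a two-finger parallel gripper is mounted at the origin on a cart in front of the work surface, level with it; the furniture and walls round the work are solid. World frame = base frame: x ahead of the robot, y to its left, z up, the work surface at z = 0. Lengths are in mm, angles in rad, forces in N, time in s.
With the tool pointing down it reaches from about 325 to 775 mm from the base axis. Payload 9.3 kg.
Tool frame: the origin (TCP) lies midway between the tips of the shut fingers; the grasp point (between the pads) lies 19 mm behind it (env.pinch_z is the z of the grasp point in the tool frame, in mm); z points along the fingers, y is the line along which they close (so a half turn about z gives the same grasp; the last joint's range is limited). The gripper opens to 85 mm and grips with 20 to 120 N. Pads are 22 mm wide; open, the fingers measure 114 mm over their backs; the gripper's body (76 mm by 85 mm) begins 54 mm behind the grasp point. The pads swing forward as they close: fully open they stand 13 mm farther back than shut.
Start: joints at [-1.475, 0.259, 0.021, 1.334, 0, 1.418], TCP at [135.426, -533.063, 206.279] pointing down, gripper open.
Joint ranges: [-3.04, 3.04], [-0.91, 1.82], [-1.04, 1.36], [-1.92, 1.95], [-1.52, 1.45], [-3.14, 3.14]. Speed limits (rad/s): [2.22, 2.22, 2.79, 3.14, 3.14, 3.14].

## Interface

Orientations are given as a unit quaternion [x, y, z, w].
In Python, from rig import env, imaging, status gives the robot as it stands (env), with the cameras (imaging) and the readings (status).
- The arm moves only by the tool pendant, called after "Call:" as name(argument=value, ...) on one line, values as JSON. Schema: {"type":"object","properties":{"motion":{"type":"array","items":{"type":"object","properties":{"rot":{"type":"array","items":{"type":"number"},"minItems":3,"maxItems":3},"trans":{"type":"array","items":{"type":"number"},"minItems":3,"maxItems":3},"jaw":{"type":"number"}},"additionalProperties":false,"required":["jaw"]},"minItems":1,"maxItems":20},"only":{"type":"string"},"quiet":{"type":"boolean"},"lines":{"type":"string"}},"required":["motion"],"additionalProperties":false}. motion is a list of rows, 1 to 20 of them, each an object with the fields rot (a list: a rotation vector rx, ry, rz in parts of the range, where 1.0 means pi/2 rad), trans (a list: dx, dy, dz in shares of the most that a row can go, 1 being 62.5 mm), jaw (the finger opening in mm); a field left out counts as zero (the opening has to be given); each row shifts and turns the commanded pose from where the row before left it, along the tool's axes as they then stand; what a row does not reach is not made up. A row lasts 1/8 s, in which the tool goes at most 62.5 mm and 0.188 rad, less where a joint would pass 70% of its speed; a pose out of reach is approached as far as the arm can. The fingers move at their own pace and stop on an object; the grip force is fixed at half the most. Time passes only in rows, so rows that do not move let the fingers close. The tool returns the time, the measured TCP pose, the force, the opening and the grip force at its end. only (a regular expression) keeps the lines of the reply that match it, lines (a string "A,B") keeps lines A to B, and quiet returns only ok. Input that does not fit is refused with a message, and nothing moves.
- status.sense(): the state, without advancing time (a new reading comes with each control period).
- imaging.get_image(name): name is "scene" or "top" or "wrist"; returns a dict with "color" (384x512x3 uint8, red, green, blue), "fx", "fy", "cx", "cy" (pixels), "eye" and "attitude" of the camera in the world. Camera axes: x right, y up, looking along -z (the intrinsics and any distortion apply to the point x, -y, -z); pixel columns grow to the right and rows downward; lengths in mm; the calibration is good to about 2 mm. A picture is of the moment at which its call begins. There is no depth.
- env.hand_in(): hands the job in; it is judged then, once.
The state is a dict: "clock": time; "joint_pos": joint angles; "dq": joint speeds; "tau": joint torques, N m; "position": TCP position; "tool_rot": TCP orientation; "ft_force": force on the tool from outside, world axes, zero at the start; "moment": the same for the moment, N m; "finger_gap": finger opening in mm; "gripper_force": force on a finger pad.
Only numpy, scipy, OpenCV 4.12 (cv2) and the standard library are available. Lean on these libraries where they do the work, as an engineer would, in place of code of your own. Each camera call takes 0.05 s, during which the arm holds its last target. There are 200 camera calls.

## Task

Two dimmer knobs are mounted on the underside of the white tea viewing shelf, each with a lever that reaches out past the shelf's front edge. Set the daylight lamp to half for grading the tea: swing the blue lever from the right to the middle of its travel, so that it points straight out from the shelf, square to the front edge, and let go of it. Leave the orange lever as it is.

Things in the scene. Friction and masses are not known exactly. Their poses are not given: they have to be found in the camera images.
- dimmer_blue: fixed dark mounting plate of the blue dimmer, 54 mm across, under the white shelf (320 wide, 120 deep; board from 185 to 201 mm above the worktop; low tins on its rear half). Origin: on the knob's vertical turning axis, at the board's underside, 30 mm behind the front edge. x: away from the robot, square to the front edge (shelf turned -0.3 to 0.05 rad); y: left along it; z: up
- knob_blue (a joint): angle of the blue-levered knob, rad: 0 = right-hand stop (lever 0.55 rad to the robot's right of the plate's -x axis; lamp off), 0.55 = lever straight out of the shelf along the plate's -x axis, lamp at half, 1.1 = left-hand stop, full. Grows as the lever swings to the left, clockwise seen from above. Light to turn (about 1 N at the grip); stays where it is left
- grip_blue (a point): point to grip or push on the blue lever, 100 mm from the turning axis, 185 mm above the worktop. The lever is a bar from the round black knob (58 mm across), 158 to 168 mm above the worktop, ending in an upright paddle: 10 mm thick along the swing, 30 mm long radially with this point at mid-length, from 155 to 197 mm above the worktop
- grip_orange (a point): the same point on the orange lever, a like dimmer 180 mm to the left or the right of the blue one under the same shelf, to be left alone. (On the way from the right stands a grinder about 310 mm tall, the tallest thing there: cross it with the fingertips above 400 mm; nothing else near the levers rises above 270 mm but the microwave on the left)

How it is judged:
By the outcome, as a careful person would: the job done as asked, in the order asked, and still so for the second after the job is handed in, with the robot touching nothing.
It also fails if it takes over 29 s, if anything falls off the work surface, if the arm or the gripper's body presses on something with over 40 N, if the wrist force passes 120 N, or if a joint passes its speed limit or range.

## Working session

There is one attempt and no reset: what is moved stays moved. The work goes in short steps, Python scripts to look and compute and a tool call to move; the robot and the scene stay as the last step left them, time stands still between calls to the robot, and variables do not carry over. Pictures are saved under pics/ and viewed, at most 10 in all, crops included, and the job is handed in when it is done.

```bash
ls; mkdir -p pics
```

Create h.py:
```python
import numpy as np,cv2
from rig import env, imaging, status
from scipy.spatial.transform import Rotation as R
def snap(n,f):
    d=imaging.get_image(n); cv2.imwrite('pics/'+f,d['color'][:,:,::-1]); return d
def ray(d,u,v):
    a=np.array(d['attitude'],float); M=R.from_quat(a).as_matrix() if a.size==4 else a.reshape(3,3)
    w=M@np.array([(u-d['cx'])/d['fx'],-(v-d['cy'])/d['fy'],-1.]); return np.array(d['eye']),w
def onz(d,u,v,z):
    e,w=ray(d,u,v); return e+w*(z-e[2])/w[2]
```

Run:
```python
from h import *
for n in('scene','top'):
    d=snap(n,n+'0.png'); print(n,{k:v for k,v in d.items() if k!='color'})
s=status.sense(); print(s)
```

```text
pics
rig.py
scene {'fx': 448.35521860540297, 'fy': 448.35521860540297, 'cx': 259.5566978999601, 'cy': 189.60193387275532, 'eye': array([215.56101015, 315.37102631, 843.23691579]), 'attitude': array([-0.14896127,  0.32628051,  0.85155898, -0.38235962])}
top {'fx': 410.58819942085535, 'fy': 410.58819942085535, 'cx': 256.5914200370927, 'cy': 194.51954932666402, 'eye': array([ 560.45164562,  -46.16184598, 1049.72464468]), 'attitude': array([ 0.03587192, -0.03850897, -0.70416137,  0.70808688])}
{'clock': 0.1, 'joint_pos': array([-1.47462435e+00,  2.59147571e-01,  2.08380705e-02,  1.33368813e+00,
       -3.41741143e-05,  1.41822158e+00]), 'dq': array([ 0.00214092, -0.00087088,  0.00138229, -0.00082836, -0.0005722 ,
       -0.00041367]), 'tau': array([ 5.14720581e-03, -5.56691730e+01,  3.45071590e+01,  1.15235968e-02,
       -1.67629782e-04, -5.87467397e-06]), 'position': array([ 135.37551815, -532.79377054,  205.72045533]), 'tool_rot': array([ 9.92275418e-01,  1.24052944e-01, -1.43319063e-07, -6.00893842e-04]), 'ft_force': array([ 0.3244977 , -0.52314763,  0.5983707 ]), 'moment': array([0.01041616, 0.038283  , 0.00759497]), 'gripper_force': 0.0, 'finger_gap': 85.74583993910746}
```

View pics/scene0.png

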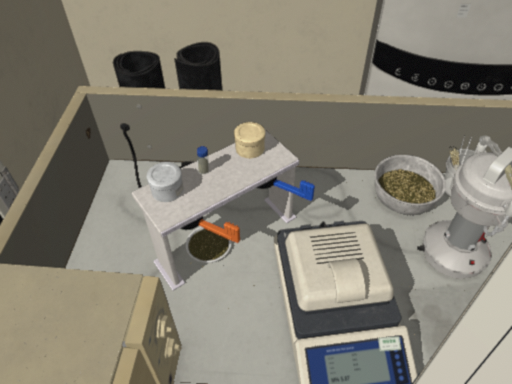

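View pics/top0.png

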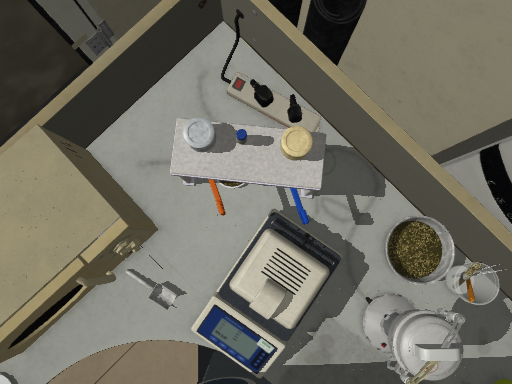

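The scene shows the shelf with its orange lever at left and blue at right; in the top view the blue paddle is near (304,213), the orange paddle near (221,206), and the shelf front edge runs from (171,175) to (323,188). The balance stands just in front of the blue lever. Next I measure these.

Create m.py:
```python
from h import *
def mask(d,c):
    h=cv2.cvtColor(d['color'],cv2.COLOR_RGB2HSV)
    lo,hi=((108,150,60),(122,255,255)) if c=='b' else ((4,170,90),(13,255,255))
    m=cv2.inRange(h,lo,hi)
    return m
def blob(d,c,win):
    m=mask(d,c); w=np.zeros_like(m); x0,y0,x1,y1=win; w[y0:y1,x0:x1]=m[y0:y1,x0:x1]
    n,l,s,_=cv2.connectedComponentsWithStats(w); k=1+np.argmax(s[1:,4]); return (l==k).astype(np.uint8)
```

Run:
```python
from m import *
T=imaging.get_image('top');S=imaging.get_image('scene')
for nm,d,c,w in(('T',T,'b',(280,180,320,235)),('T',T,'o',(200,170,235,225)),('S',S,'b',(265,165,325,210)),('S',S,'o',(190,210,250,250))):
    b=blob(d,c,w); p=cv2.findContours(b,0,2)[0][0]
    print(nm,c,b.sum(),cv2.approxPolyDP(p,1.5,True)[:,0].tolist())
# shelf front edge (top view): per column lowest bright pixel
def edge(d,cols,r0,r1):
    g=cv2.GaussianBlur(cv2.cvtColor(d['color'],cv2.COLOR_RGB2GRAY),(3,3),0).astype(float)
    out=[]
    for u in cols:
        gr=np.diff(g[r0(u):r1(u),u]); out.append((u,r0(u)+np.argmin(gr)+.5,gr.min()))
    return np.array(out)
f=lambda u:int(175+(u-171)*13/152)
e=edge(T,range(180,320,5),lambda u:f(u)-7,lambda u:f(u)+8); print(e[:,:2].astype(int).tolist())
P=np.array([onz(T,u,v,201)[:2] for u,v,_ in e]).astype(np.float32)
vx,vy,x,y=cv2.fitLine(P,cv2.DIST_HUBER,0,.01,.01).ravel(); print('dir',vx,vy,x,y,'yaw',np.arctan2(-vx*np.sign(vy),abs(vy)))
for n,d,bx in(('T',T,(160,100,340,240)),('S',S,(120,120,330,240))):
    x0,y0,x1,y1=bx; cv2.imwrite(f'pics/c{n}.png',cv2.resize(d['color'][y0:y1,x0:x1,::-1],None,fx=3.8,fy=3.8,interpolation=cv2.INTER_CUBIC))
```

```text
T b 219 [[290, 188], [302, 222], [306, 223], [308, 219], [302, 209], [295, 188]]
T o 181 [[209, 179], [221, 214], [223, 209], [214, 181]]
S b 374 [[273, 183], [308, 199], [312, 197], [313, 185], [301, 181], [299, 189], [276, 180]]
S o 411 [[199, 222], [199, 224], [210, 231], [232, 240], [238, 240], [238, 228], [232, 224], [225, 223], [225, 228], [222, 229], [202, 220]]
[[180, 175], [185, 175], [190, 176], [195, 176], [200, 177], [205, 177], [210, 178], [215, 178], [220, 179], [225, 180], [230, 180], [235, 181], [240, 181], [245, 182], [250, 182], [255, 182], [260, 183], [265, 183], [270, 184], [275, 184], [280, 185], [285, 185], [290, 186], [295, 187], [300, 187], [305, 187], [310, 188], [315, 189]]
dir 0.09454267 0.99552083 676.0339 -27.855158 yaw -0.09468408
```

View pics/cT.png

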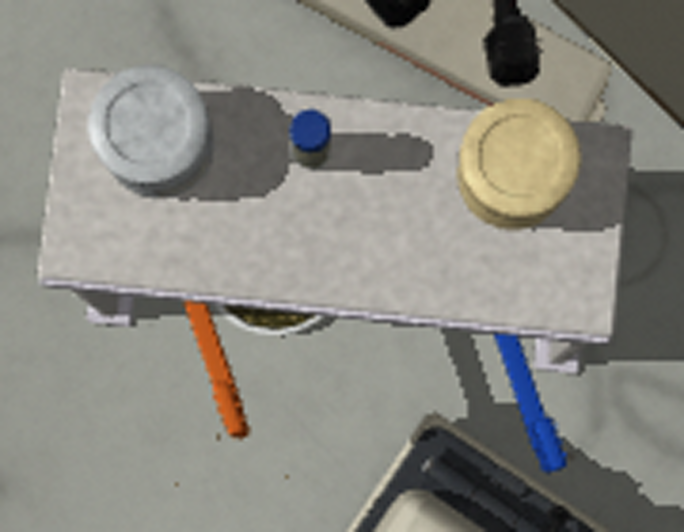

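View pics/cS.png

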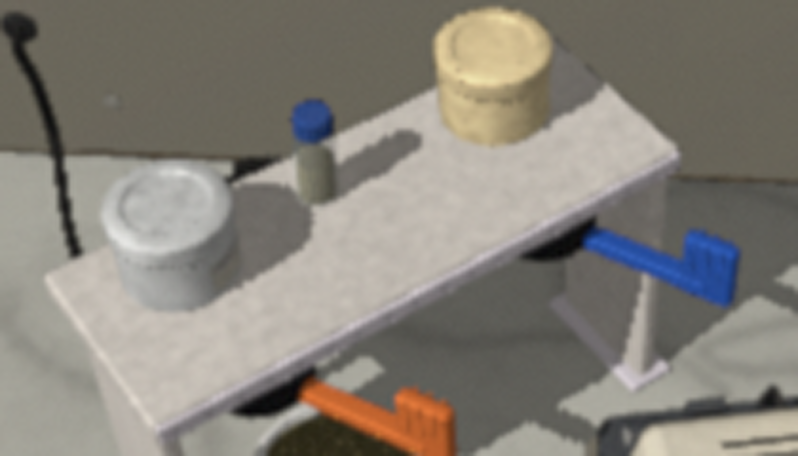

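Crops: the blue paddle top spans about (301,181)–(314,185) in scene and (302,210)–(306,223) in top; the front edge is cleanly detected.

Run:
```python
from m import *
T=imaging.get_image('top');S=imaging.get_image('scene')
def tri(a,b):
    (e1,w1),(e2,w2)=a,b; w1=w1/np.linalg.norm(w1);w2=w2/np.linalg.norm(w2)
    s=np.linalg.lstsq(np.c_[w1,-w2],e2-e1,rcond=None)[0]; p,q=e1+s[0]*w1,e2+s[1]*w2
    return ((p+q)/2).round(1),np.linalg.norm(p-q).round(1)
print('outer',tri(ray(T,305.7,222.5),ray(S,313.3,184.9)))
print('inner',tri(ray(T,301.6,210),ray(S,301,181.5)))
print('shelf R front top',tri(ray(T,160+611/3.8,100+332/3.8),ray(S,120+678/3.8,120+152/3.8)))
print('shelf L front top',tri(ray(T,160+42/3.8,100+278/3.8),ray(S,120+160/3.8,120+430/3.8)))
A=onz(S,120+678/3.8,120+152/3.8,201);B=onz(S,120+160/3.8,120+430/3.8,201);d=B-A;print(A,B,np.arctan2(-d[0],d[1]))
# paddle centre in top at z197
b=blob(T,'b',(280,180,320,235)); vs,us=np.nonzero(b)
for lo,hi in((189,209),(211,224)):
    k=(vs>=lo)&(vs<hi); print(us[k].mean(),vs[k].mean(),onz(T,us[k].mean(),vs[k].mean(),168 if hi==209 else 195))
print('out',onz(T,305.7,222.5,197),'in',onz(T,301.6,210,197))
yaw=-0.0947;x=np.array([np.cos(yaw),np.sin(yaw)]);y=np.array([-x[1],x[0]])
# shelf front line pt
F=np.array([676.03,-27.86])
for z,uv in((197,(305.7,222.5)),(197,(301.6,210))):
    p=onz(T,*uv,z)[:2]-F; print('plate fr',p@x,p@y)
```

```text
outer (array([ 591.5, -151.9,  200.8]), np.float64(3.1))
inner (array([ 617.5, -144.4,  195.1]), np.float64(3.5))
shelf R front top (array([ 665.6, -185.3,  192.9]), np.float64(3.5))
shelf L front top (array([694.2, 130.3, 193.9]), np.float64(2.5))
[ 658.78538972 -180.25035136  201.        ] [688.01659095 131.4543907  201.        ] -0.09350502666716362
296.4864864864865 198.67567567567568 [ 645.07525188 -135.34475784  168.        ]
303.4 216.8111111111111 [ 604.63147488 -146.83107     195.        ]
out [ 592.7545412  -151.29070112  197.        ] in [ 618.6797954  -142.94193917  197.        ]
plate fr -71.23090281853585 -130.75204969998634
plate fr -46.21125831979615 -119.98924241653694
```

Units first: shifts go in shares of 62.5 mm and turns go in shares of pi/2 rad. So -60 mm is -0.96, -25.8 mm is -0.4128.

Call:
pendant(motion=[{"trans":[0, 0, -0.96], "jaw":85}, {"trans":[0, 0, -0.96], "jaw":85}, {"trans":[0, 0, -0.96], "jaw":85}, {"trans":[0, 0, -0.96], "jaw":85}, {"trans":[0.88, -0.4128, 0], "jaw":85}, {"trans":[0.88, -0.4128, 0], "jaw":85}, {"trans":[0.88, -0.4128, 0], "jaw":85}, {"trans":[0.88, -0.4128, 0], "jaw":85}, {"trans":[0.88, -0.4128, 0], "jaw":85}, {"trans":[0.88, -0.4128, 0], "jaw":85}, {"trans":[0.88, -0.4128, 0], "jaw":85}, {"trans":[0.88, -0.4128, 0], "jaw":85}, {"trans":[0.88, -0.4128, 0], "jaw":85}, {"trans":[0.88, -0.4128, 0], "jaw":85}, {"jaw":85}, {"jaw":85}])

```text
clock: 2.3
position: [598.3, -144.0, 419.9]
tool_rot: [0.992, 0.125, 0.009, 0.009]
ft_force: [-0.7, -0.7, 0.1]
finger_gap: 85.0
gripper_force: 0.0
```

Run:
```python
from h import *
d=snap('wrist','w1.png'); print(d['eye'],R.from_quat(d['attitude']).as_matrix().round(3).tolist())
```

```text
[ 673.09052143 -122.37390738  588.66791178] [[0.247, 0.926, 0.285], [-0.969, 0.23, 0.094], [0.021, -0.299, 0.954]]
```

View pics/w1.png

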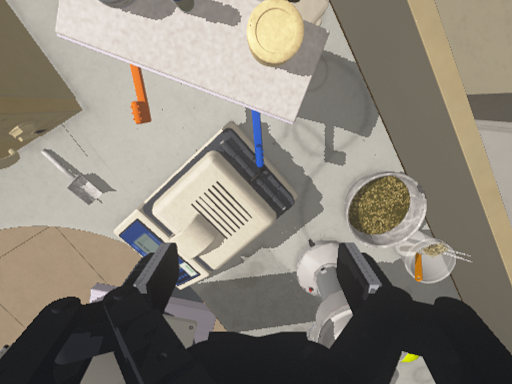

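The wrist view shows the front edge from (58,37) to (294,122) and the blue lever from (253,112) to its paddle end (261,168). I'll use it as a second view.

Add to m.py:
```python
def tri(a,b):
    (e1,w1),(e2,w2)=a,b; w1=w1/np.linalg.norm(w1);w2=w2/np.linalg.norm(w2)
    s=np.linalg.lstsq(np.c_[w1,-w2],e2-e1,rcond=None)[0]; p,q=e1+s[0]*w1,e2+s[1]*w2
    return ((p+q)/2).round(1),np.linalg.norm(p-q).round(1)
def edgeline(d,p,q,z=201):
    p,q=np.array(p,float),np.array(q,float); n=np.array([-(q-p)[1],(q-p)[0]])/np.linalg.norm(q-p)
    g=cv2.GaussianBlur(cv2.cvtColor(d['color'],cv2.COLOR_RGB2GRAY),(3,3),0).astype(np.float32)
    P=[]
    for t in np.linspace(.08,.92,40):
        s=np.arange(-6,6.1,.5); c=p+(q-p)*t+s[:,None]*n
        v=cv2.remap(g,c[:,0].astype(np.float32)[None],c[:,1].astype(np.float32)[None],1)[0]
        P.append(onz(d,*c[np.argmin(np.diff(v))],z)[:2])
    vx,vy,x,y=cv2.fitLine(np.array(P,np.float32),cv2.DIST_HUBER,0,.01,.01).ravel()
    if vy<0: vx,vy=-vx,-vy
    return np.arctan2(-vx,vy),np.array([x,y])
def axis(b):
    vs,us=np.nonzero(b); return cv2.fitLine(np.c_[us,vs].astype(np.float32),cv2.DIST_L2,0,.01,.01).ravel()
```

Run:
```python
from m import *
d=imaging.get_image('wrist'); T=imaging.get_image('top');S=imaging.get_image('scene')
print('edge W',edgeline(d,(58,37),(294,122)),'T',edgeline(T,(171,175),(323,188.5)))
b=blob(d,'b',(240,100,275,180)); print(b.sum(),cv2.approxPolyDP(cv2.findContours(b,0,2)[0][0],1,True)[:,0].tolist())
vs,us=np.nonzero(b); cent=[(v,us[vs==v].min(),us[vs==v].max()) for v in range(vs.min(),vs.max()+1,4)]; print([tuple(map(int,c)) for c in cent])
print('balance rear-left',tri(ray(d,231,123),ray(T,273,211)),tri(ray(d,231,123),ray(S,277,231)),'hood', tri(ray(d,213,153),ray(T,272,226)))
x0,y0=220,90; I=[cv2.resize(i,(380,560),interpolation=cv2.INTER_CUBIC) for i in (d['color'][90:180,230:291,::-1],T['color'][170:240,273:321,::-1])]
cv2.imwrite('pics/c2.png',np.hstack(I))
```

```text
edge W (np.float32(-0.09861465), array([678.8844  ,   6.436803], dtype=float32)) T (np.float32(-0.09814807), array([676.74536, -26.80291], dtype=float32))
382 [[252, 110], [256, 164], [257, 166], [261, 166], [262, 150], [260, 148], [258, 113]]
[(110, 252, 252), (114, 252, 258), (118, 252, 258), (122, 253, 259), (126, 253, 259), (130, 253, 259), (134, 254, 260), (138, 254, 260), (142, 254, 260), (146, 255, 260), (150, 255, 262), (154, 255, 261), (158, 256, 261), (162, 256, 262), (166, 257, 261)]
balance rear-left (array([626.9, -92.3,  21.6]), np.float64(3.0)) (array([629.1, -96.2,  63.4]), np.float64(1.3)) hood (array([586.1, -83.2, 158. ]), np.float64(0.6))
```

View pics/c2.png

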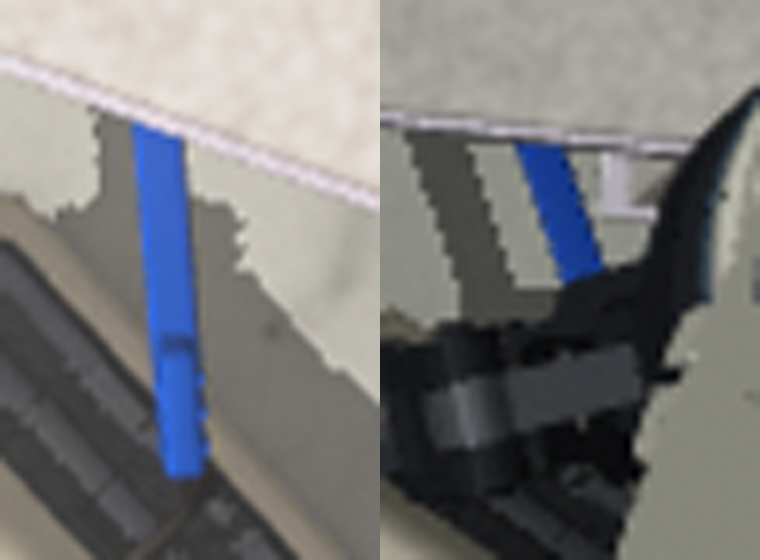

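Left crop: paddle top face from (258.3,146.2) to (259.5,165.9) in wrist pixels, bar centre meeting the shelf edge at (255.7,112.5); the top view is now blocked by the arm.

Run:
```python
from m import *
d=imaging.get_image('wrist'); T=imaging.get_image('top');S=imaging.get_image('scene')
i,o,m=(258.3,146.2),(259.5,165.9),(255.7,112.5)
print('outer WS',tri(ray(d,*o),ray(S,313.3,184.9)),'WT',tri(ray(d,*o),ray(T,305.5,222.5)))
print('inner WS',tri(ray(d,*i),ray(S,301,181.5)),'WT',tri(ray(d,*i),ray(T,301.6,210)))
I,O,M=onz(d,*i,197)[:2],onz(d,*o,197)[:2],onz(d,*m,168)[:2]
print(I,O,M,'ang',[np.arctan2(a[1]-b[1],a[0]-b[0]) for a,b in((I,O),(M,(I+O)/2))])
print('hood WS L',tri(ray(d,213,153),ray(S,289,232)),'R WS',tri(ray(d,274,207),ray(S,372,222)))
a=cv2.resize(d['color'][110:260,130:310,::-1],(400,333));b=cv2.imread('pics/scene0.png')[210:340,265:425];b=cv2.resize(b,(400,325))
cv2.imwrite('pics/c3.png',np.hstack([a[:325],b]))
```

```text
outer WS (array([ 591.9, -155.8,  197.7]), np.float64(1.2)) WT (array([ 592.3, -153.4,  198.7]), np.float64(5.5))
inner WS (array([ 618. , -147.8,  192.2]), np.float64(0.3)) WT (array([ 618.5, -145.7,  192.2]), np.float64(4.6))
[ 618.52547959 -147.62821113] [ 591.40411396 -156.29940267] [ 661.42571831 -133.58049771] ang [np.float64(0.3094472107413701), np.float64(0.3147686079590047)]
hood WS L (array([579. , -80.9, 123.8]), np.float64(0.1)) R WS (array([ 495.9, -219.3,  111.8]), np.float64(27.3))
```

View pics/c3.png

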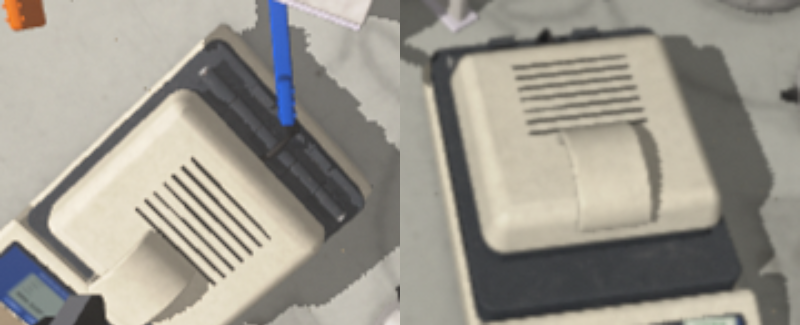

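Balance hood is about 120 mm high, so it stays below the fingers. The paddle is at about (605,-152), top ~197, and the lever's world angle is 0.31. I'll work out the approach.

Create go.py:
```python
import sys
from m import *
x,y,z,yaw=map(float,sys.argv[1:5])
s=status.sense(); C=R.from_quat(s['tool_rot']); G=R.from_euler('z',yaw)*R.from_euler('x',np.pi)
print('rv',(C.inv()*G).as_rotvec().round(3),'d',C.inv().apply(np.array([x,y,z])-s['position']).round(1),'dist in goal frame',G.inv().apply(np.array([x,y,z])-s['position']).round(1))
print(s['position'].round(1),'yaw',np.arctan2(*C.as_matrix()[[1,0],0]).round(4),'F',s['ft_force'].round(1),s['finger_gap'].round(1),s['clock'])
```

```bash
python3 go.py 605 -152 240 .312
```

```text
rv [ 0.022 -0.016 -0.064] d [  2.3   4.9 180.8] dist in goal frame [  4.7   9.  180.6]Traceback (most recent call last):
  File "go.py", line 6, in <module>
    print(s['position'].round(1),'yaw',np.arctan2(*C.as_matrix()[[1,0],0]).round(4),'F',s['ft_force'].round(1),s['finger_gap'].round(1),s['clock'])
                                                                                                               ^^^^^^^^^^^^^^^^^^^^^
AttributeError: 'float' object has no attribute 'round'
```

To row units: 60 mm is 0.96, 4 mm is 0.064, -0.064 rad / 1.5708 = -0.0407.

```bash
sed -i "s/s\['finger_gap'\].round(1)/s['finger_gap']/" go.py
```

Call:
pendant(motion=[{"rot":[0.014, -0.0102, -0.0407], "jaw":50}, {"trans":[0.032, 0.064, 0.96], "jaw":50}, {"trans":[0.032, 0.064, 0.96], "jaw":50}, {"trans":[0, 0, 0.96], "jaw":50}, {"jaw":50}, {"jaw":50}])

```text
clock: 3.4
position: [604.4, -151.1, 236.7]
tool_rot: [0.988, 0.156, 0.005, 0.003]
ft_force: [0.0, 0.7, 1.2]
finger_gap: 50.1
gripper_force: 0.0
```

```bash
python3 go.py 605 -152 172 .312
```

```text
rv [ 0.007 -0.01   0.001] d [-0.3  0.6 64.7] dist in goal frame [ 0.3  1.1 64.7]
[ 604.4 -151.1  236.7] yaw 0.3126 F [0.  0.7 1.2] 50.09698191018256 3.4
```

To row units: 33 mm is 0.528, 31 mm is 0.496, -0.01 rad / 1.5708 = -0.0064.

Call:
pendant(motion=[{"rot":[0.0045, -0.0064, 0], "trans":[0, 0, 0.528], "jaw":50}, {"trans":[0, 0, 0.496], "jaw":50}, {"jaw":50}, {"jaw":50}, {"jaw":25}, {"jaw":25}])

```text
clock: 4.15
position: [603.7, -150.6, 170.5]
tool_rot: [0.988, 0.156, -0.001, -0.001]
ft_force: [-0.7, 1.5, 0.6]
finger_gap: 24.8
gripper_force: 0.0
```

```bash
python3 go.py 605 -152 172 .312
```

```text
rv [-0.002  0.003  0.001] d [ 0.8  1.8 -1.5] dist in goal frame [ 0.8  1.8 -1.5]
[ 603.7 -150.6  170.5] yaw 0.3128 F [-0.7  1.5  0.6] 24.843413233911654 4.15
```

Call:
pendant(motion=[{"jaw":5}, {"jaw":5}, {"jaw":5}, {"jaw":5}])

```text
clock: 4.65
position: [603.4, -150.4, 169.8]
tool_rot: [0.988, 0.156, -0.002, -0.001]
ft_force: [-1.9, 0.8, 5.0]
finger_gap: 6.3
gripper_force: 59.1
```

```bash
python3 go.py 599 -112 172 -.098
```

```text
rv [-0.002  0.004  0.411] d [  7.7 -37.9  -2.2] dist in goal frame [ -8.1 -37.8  -2.2]
[ 603.4 -150.4  169.8] yaw 0.3129 F [-1.9  0.8  5. ] 6.310346354342163 4.65
```

To row units: -10 mm is -0.16, 0.5 mm is 0.008, 0.1 rad / 1.5708 = 0.0637.

Call:
pendant(motion=[{"rot":[0, 0, 0.0637], "trans":[0.008, -0.16, 0], "jaw":5}, {"rot":[0, 0, 0.0637], "trans":[0.008, -0.16, 0], "jaw":5}, {"rot":[0, 0, 0.0637], "trans":[0.008, -0.16, 0], "jaw":5}, {"rot":[0, 0, 0.0637], "trans":[0.008, -0.16, 0], "jaw":5}, {"jaw":5}, {"jaw":5}])

```text
clock: 5.4
position: [598.2, -110.3, 169.8]
tool_rot: [0.999, -0.043, -0.003, -0.001]
ft_force: [-3.3, 1.6, 6.8]
finger_gap: 6.2
gripper_force: 59.2
```

```bash
python3 go.py 599 -112 172 -.098
```

Run:
```python
from m import *
d=snap('wrist','w2.png')
cv2.imwrite('pics/c4.png',cv2.resize(d['color'][:,80:432,::-1],None,fx=1.55,fy=1.55,interpolation=cv2.INTER_CUBIC))
```

```text
rv [-0.001  0.005  0.011] d [ 0.9  1.6 -2.2] dist in goal frame [ 0.9  1.6 -2.2]
[ 598.2 -110.3  169.8] yaw -0.0867 F [-3.3  1.6  6.8] 6.162736333194413 5.4
```

View pics/c4.png

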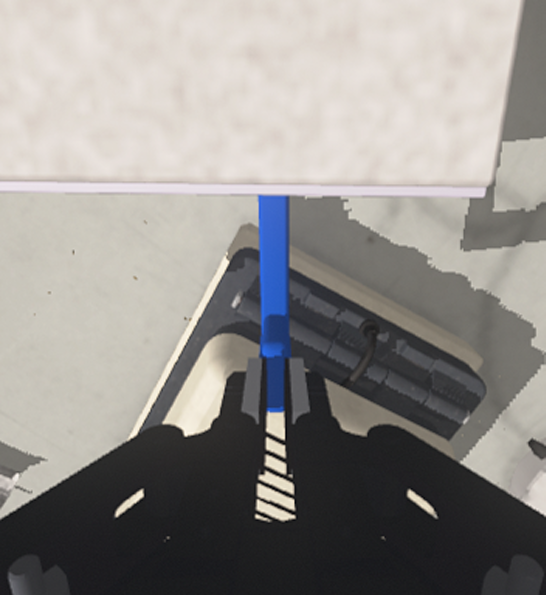

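The paddle is held between the pads, the bar is visible from crop (274,195) to (275,350), and the shelf edge is nearly horizontal. I'll measure the squareness before letting go.

Create sq.py:
```python
from m import *
d=imaging.get_image('wrist'); 
def sq(d,e0,e1,v0,v1,win):
    yaw,F=edgeline(d,e0,e1); b=blob(d,'b',win); res=[]
    L=[];Rr=[]
    for v in range(v0,v1):
        u=np.nonzero(b[v])[0]; L.append(onz(d,u.min()-.5,v,168)[:2]); Rr.append(onz(d,u.max()+.5,v,168)[:2])
    for P in(L,Rr,(np.array(L)+Rr)/2):
        vx,vy,x,y=cv2.fitLine(np.array(P,np.float32),cv2.DIST_HUBER,0,.01,.01).ravel(); 
        res.append(round(float(np.arctan2(vy*np.sign(vx),abs(vx))),4))
    print('edge yaw',yaw,'bar yaw L,R,mid',res,'right-of-square by',round(res[2]-float(yaw),4))
```

Run:
```python
from sq import *
sq(d,(82,118.5),(390,123.5),130,198,(235,122,275,215))
```

```text
edge yaw -0.09721251 bar yaw L,R,mid [-0.0784, -0.077, -0.0691] right-of-square by 0.0281
```

To row units: -2 mm is -0.032, 0.016 rad / 1.5708 = 0.0102.

Call:
pendant(motion=[{"rot":[0, 0, 0.0102], "trans":[0, -0.032, 0], "jaw":5}, {"jaw":5}, {"jaw":5}])

```text
clock: 5.88
position: [598.4, -108.6, 169.7]
tool_rot: [0.999, -0.052, -0.003, -0.001]
ft_force: [-3.9, 0.8, 6.2]
finger_gap: 6.2
gripper_force: 59.2
```

```bash
python3 go.py 599 -112 172 -.098
```

Run:
```python
from sq import *
sq(d,(82,118.5),(390,121.5),130,198,(235,122,275,215))
```

```text
rv [-0.001  0.005 -0.005] d [ 1.   3.3 -2.3] dist in goal frame [ 0.9  3.3 -2.3]
[ 598.4 -108.6  169.7] yaw -0.1031 F [-3.9  0.8  6.2] 6.19688827951841 5.875
edge yaw -0.10130663 bar yaw L,R,mid [-0.0951, -0.0933, -0.0858] right-of-square by 0.0155
```

To row units: -60 mm is -0.96, -50 mm is -0.8.

Call:
pendant(motion=[{"jaw":40}, {"jaw":40}, {"jaw":40}, {"jaw":40}, {"trans":[0, 0, -0.8], "jaw":40}, {"trans":[0, 0, -0.96], "jaw":40}, {"trans":[0, 0, -0.96], "jaw":40}, {"jaw":40}, {"jaw":40}])

```text
clock: 7.05
position: [599.7, -109.1, 338.8]
tool_rot: [0.999, -0.052, -0.003, -0.001]
ft_force: [0.1, 1.4, -0.7]
finger_gap: 40.1
gripper_force: 0.0
```

Run:
```python
from m import *
d=snap('wrist','w3.png'); print(status.sense()['position'])
b=blob(d,'b',(200,60,320,260)); vs,us=np.nonzero(b); print([(int(v),int(us[vs==v].min()),int(us[vs==v].max())) for v in range(vs.min(),vs.max()+1,4)])
cv2.imwrite('pics/c5.png',cv2.resize(d['color'][:,:,::-1],None,fx=1.55,fy=1.55,interpolation=cv2.INTER_CUBIC))
```

```text
[ 599.43772542 -108.99418432  338.09505608]
[(112, 252, 260), (116, 252, 260), (120, 252, 260), (124, 253, 260), (128, 253, 260), (132, 253, 260), (136, 253, 261), (140, 253, 261), (144, 253, 261), (148, 253, 261), (152, 253, 261), (156, 253, 255), (160, 253, 260), (164, 253, 262), (168, 253, 261), (172, 253, 262), (176, 253, 261), (180, 254, 260)]
```

View pics/c5.png

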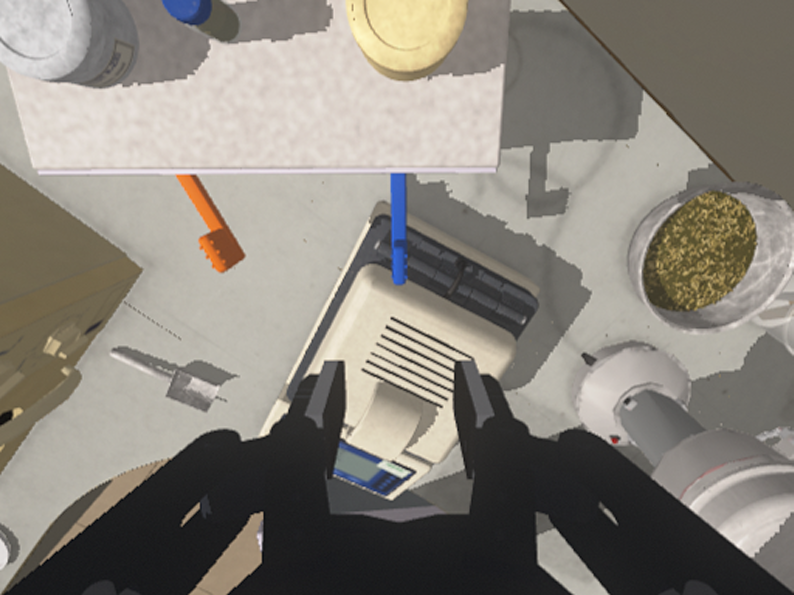

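The lever stands free and looks straight out of the shelf: bar at (256,112), paddle end at (257,181), edge from (26,110) to (320,109). The orange lever is untouched.

Run:
```python
from sq import *
sq(d,(26,109),(318,108),114,152,(200,60,320,260))
yaw,F=edgeline(d,(26,109),(318,108))
M,P=onz(d,256.2,116,168)[:2],onz(d,257.6,172,197)[:2]; print(M,P,np.arctan2(*(M-P)[::-1])-yaw)
# lever axis through paddle: where paddle is vs knob axis estimate
```

```text
edge yaw -0.09657188 bar yaw L,R,mid [-0.1083, -0.0621, -0.0797] right-of-square by 0.0169
[ 658.95743019 -114.91328689] [ 598.78283642 -110.36800562] 0.02118015384279416
```

```bash
python3 -c "
from rig import env, imaging, status
print(env.hand_in())"
```

```text
the job is handed in; nothing more can be done
None
```

I swung the blue lever to half, let go of it, and handed the job in at about 7 s with the gripper clear. My last measurements put the lever within about 0.02 rad of square to the shelf edge, still slightly to the right, and the orange lever was not touched.

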